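Seal a tub: tray home, timer four clicks up, lever down and held

TASK

Seal the tub, touching and pushing only, with nothing gripped or lifted: push the sealer's tray fully home so that the tub stands under the sealing head, and with a fingertip push the tab of the timer dial round clockwise by exactly four clicks from where it stands. Then press the lever down by its grip until the head bears firmly on the tub, and finish while still holding it down. Keep off the head, which is hot, bring it down only once the tub is in and the timer is set, and leave the other things on the counter where they are.

Things in the scene. Friction and masses are not known exactly. Their poses are not given: they have to be found in the camera images.
- sealer: Fixed grey bench tub sealer, 222 x 313 x 239 mm. Origin on the counter under the head's axis; x to its rear, y to its left, z up. In its frame (mm): rear tower x 60..113, y -75..75, z to 239; columns x 46, y -48 and 48, with a yoke; low console at right x -110..20, y -238..-72, top z 62, carrying the timer dial; a tray slides along x in the middle; lever on the left.
- tray (a joint): Travel of the tray along the sealer's +x, in m: 0 = pulled out (the start), 0.07 = fully home against its stop. About 2 N of friction; stays where it is left.
- tray_lip (a point): Middle of the front (operator's) face of the tray's upright front flange, a steel plate 104 mm wide (y), z 35 to 79 mm above the counter, a 10 mm round bar along its top; this point is at z 56. Push it along the sealer's +x to slide the tray. With the tray home it is at x -125, y 0 mm in the sealer's frame.
- tub: Loose plastic tub with a foil top, 72 mm across, 70 mm high, about 0.15 kg, origin at the centre of its underside. It stands in a ring on the tray (75 mm outside, 18 mm high), its underside 41 mm above the counter, and rides with the tray.
- dial (a joint): Angle of the timer dial, rad, growing clockwise seen from above. Nine click stops 0.419 rad (24 degrees) apart, 0 to 3.351; it starts in one of the four lowest. A sprung ball holds it in each; about 0.08 N m moves it on, and past half way it snaps into the next by itself, ahead of the finger. End stops just beyond the first and last.
- dial_axis (a point): Fixed point on the vertical axis of the timer dial, 88 mm above the counter, at x -50, y -165 mm in the sealer's frame. The dial is a black disc 76 mm across, its top face 73 mm above the counter.
- dial_tab (a point): Point on the dial's metal thumb tab, 34 mm from the dial's axis, 88 mm above the counter. The tab is an upright radial fin on the disc, 9 mm thick, 10 to 37 mm from the axis, its top 99 mm above the counter; push it near its outer end. With the dial at 0 it points 1.676 rad (96 degrees) anticlockwise, seen from above, of the sealer's +x.
- lever (a joint): Angle of the lever, rad: 0 = up, at rest; grows as it is pressed down. The head meets the tub at about 0.46. A spring lifts it again when let go: the grip takes about 2.5 N at the start and 6.5 N at 0.46; beyond that each further newton on the grip puts about 3 N on the tub.
- lever_grip (a point): Middle of the lever's grip, on its axis: a black bar along y, 28 mm thick, 84 mm long, free from above. It swings down on an arc of 170 mm radius about a pivot along y at x 85, z 175 mm in the sealer's frame. At rest this point is at x -74, y 135, z 235 mm; with the head on the tub at about x -84, z 158 mm.
- head: Sealing head that the lever drives straight down: an aluminium disc 80 mm across under a dark crossbar on the two columns. Hot, not to be touched. Origin at the centre of its flat underside, 136 mm above the counter at rest, about 110 mm when it meets the tub.
- mill: Loose bystander: clear shaker with a grey pierced top, 44 mm across, 90 mm high; origin at the centre of its underside. To be left alone.
- relish_jar: Loose bystander: glass jar with a black lid, 62 mm across, 85 mm high; origin at the centre of its underside. To be left alone.
- tomato: Loose bystander: tomato, 74 mm across, 69 mm high; origin at the centre of its underside. To be left alone.

How it is judged:
On the way:
1. with the lever still up, the tray is fully home and the dial rests four clicks on from where it stood (value of joint tray above 0.066 m and distance of dial_tab from where it was at the start of the episode between 0.048 and 0.053 m and value of joint lever below 0.15 rad), for 0.3 s.
At the end, for the whole second after the job is handed in: The tray is home (within 4 mm of its stop), the dial rests in the fourth click clockwise of its start, the lever is held down so that the head presses on the upright tub with at least 8 N through the last second (value of joint tray above 0.066 m and distance of dial_tab from where it was at the start of the episode between 0.048 and 0.053 m and value of joint lever above 0.4 rad and contact force between head and tub above 8 N and angle between tub's own z axis and vertical below 0.1 rad and linear speed of tub below 0.02 m/s); the arm keeps its last pose, push and grip.
It fails at once if the head presses on the tub before the tray is home and the timer is set (contact force between head and tub above 3 N and not (value of joint tray above 0.066 m and distance of dial_tab from where it was at the start of the episode between 0.048 and 0.053 m)).
It fails at once if the hot head is touched (contact force between any of the fingers, the arm and head above 1 N).
It fails at once if the tub is lifted out of its ring or tipped (height (world z) of tub above 0.056 m or angle between tub's own z axis and vertical above 0.35 rad).
It fails at once if a bystander is moved or lifted (distance of any of mill, relish_jar, tomato from where it was at the start of the episode above 0.03 m).
It also fails if it takes over 72 s, if anything falls off the work surface, if the arm or the gripper's body presses on something with over 40 N, if the wrist force passes 120 N, or if a joint passes its speed limit or range.

ROBOT

A 6-joint arm with a two-finger parallel gripper is mounted at the origin on a cart in front of the work surface, level with it; the furniture and walls round the work are solid. World frame = base frame: x ahead of the robot, y to its left, z up, the work surface at z = 0. Lengths are in m, angles in rad, forces in N, time in s.
With the tool pointing down it reaches from about 0.4 to 0.925 m from the base axis. Payload 12.5 kg.
Tool frame: the origin (TCP) lies midway between the tips of the shut fingers; the grasp point (between the pads) lies 19 mm behind it; z points along the fingers, y is the line along which they close (so a half turn about z gives the same grasp; the last joint's range is limited). The gripper opens to 95 mm and grips with 3 to 60 N. Pads are 20 mm wide; open, the fingers measure 119 mm over their backs; the gripper's body (75 mm by 180 mm) begins 59 mm behind the grasp point.
Start: joints at [-1.227, 0.491, 1.559, -0, 1.092, -0.106], TCP at [0.272, -0.563, 0.215] pointing down, gripper open.
Joint ranges: [-3.1, 3.1], [-0.84, 2.19], [0.05, 2.79], [-1.13, 4.28], [0.06, 2.93], [-2.69, 2.69]. Speed limits (rad/s): [2.22, 2.22, 2.79, 3.14, 3.14, 3.14].

INTERFACE

Orientations are given as a unit quaternion [w, x, y, z].
In Python, from station import status, vision, workorder, finder gives the robot as it stands.
- The arm moves only by the shell command python3 -m pendant 'ROWS' [FORCE]. ROWS is JSON, a list of rows, each a list of 3 entries, a list of its own where there are three numbers: the shift along the tool's x, y, z in m, then the turn, a rotation vector about the tool's x, y, z in rad, then the closure, from -1 (fully open) to 1 (shut). In form: [[[x, y, z], [ax, ay, az], fingers], ...]. A call has 1 to 5 rows; each row shifts and turns the commanded pose from where the row before left it, along the tool's axes as they then stand; what a row does not reach is not made up. A row lasts 1/8 s, in which the tool goes at most 62.5 mm and 10.7 degrees, less where a joint would pass 70% of its speed; a pose out of reach is approached as far as the arm can. A call is refused whole if a number of a shift passes 0.0625 or a number of a turn 0.188, either way. A call with a gripper value outside its range is refused whole. The fingers move at their own pace and stop on an object; FORCE is the grip in N (left out, the last holds). Time passes only in rows, so rows that do not move let the fingers close. It gives the time, the measured TCP pose, the force, the opening and the grip force at its end, in the units of the state.
- status.sense(): the state, without advancing time (a new reading comes with each control period).
- vision.read_camera(name): name is "side" or "top"; returns the picture (400x640x3 uint8, red, green, blue); there is no depth.
- vision.get_calibration(name): a dict with "fov_y" (degrees; the focal length in pixels is half the picture's height over the tangent of half this angle, whatever the lens; pixels are square), "cx", "cy" (the principal point, pixels), "k1" (the pictures are not rectified: a ray, as slopes to the right and down, at radius r is drawn at 1 + k1 r^2 times it, then the intrinsics apply), "view" (4x4, takes a point from world to camera coordinates). Camera axes: x right, y down, z forward; pixel columns grow to the right and rows downward; lengths in m; the calibration is good to about 2 mm. A picture is of the moment at which its call begins. get_calibration takes no time and is no camera call.
- workorder.sign_off(): hands the job in; it is judged then, once.
Trained networks look in the newest picture that a camera, given by its name, has taken for a name from the list of things; names that differ only in an ending like _2 or _b are one class to them, and where a whole thing is asked for, a point or a joint stands for the part that bears it (a point fixed in the world has none). Each returns a list of dicts, best first, with "p" (0 to 1); they miss things now and then, are a little off and sometimes report something else, mostly with a low value. They report only what shows in the picture. A call takes as long as a camera call.
- finder.boxes_of(camera, name): "xy" ([column, row] in pixels, amid what is visible of it).
The state is a dict: "clock": time; "joint_positions": joint angles; "joint_velocities": joint speeds; "tau": joint torques, N m; "eef_pos": TCP position; "tool_rot": TCP orientation; "force": force on the tool from outside, world axes, zero at the start; "torque": the same for the moment, N m; "grip_width": finger opening in m; "finger_force": force on a finger pad.
Only numpy, scipy, OpenCV 4.12 (cv2) and the standard library are available. Lean on these libraries where they do the work, as an engineer would, in place of code of your own. Each camera call takes 0.05 s, during which the arm holds its last target. There are 200 camera calls.

## Working session

There is one attempt and no reset: what is moved stays moved. The work goes in short steps, Python scripts to look and compute and a shell command to move; the robot and the scene stay as the last step left them, time stands still between calls to the robot, and variables do not carry over. Pictures are saved under pics/ and viewed, at most 10 in all, crops included, and the job is handed in when it is done.

```bash
ls; mkdir -p pics; cat > h.py <<'E'
import numpy as np, cv2
from station import status, vision, workorder, finder
def cal(n):
    c=vision.get_calibration(n); V=np.array(c["view"]); f=200/np.tan(np.radians(c["fov_y"])/2); return c,V,f
def proj(n,P):
    c,V,f=cal(n); P=np.atleast_2d(P); q=P@V[:3,:3].T+V[:3,3]; s=q[:,:2]/q[:,2:]; r=(s**2).sum(1,keepdims=True)
    return s*(1+c["k1"]*r)*f+[c["cx"],c["cy"]]
def ray(n,uv):
    c,V,f=cal(n); d=(np.array(uv,float)-[c["cx"],c["cy"]])/f; s=d.copy()
    for _ in range(20): s=d/(1+c["k1"]*(s@s))
    R=V[:3,:3]; return -R.T@V[:3,3], R.T@np.array([s[0],s[1],1])
def atz(n,uv,z):
    o,d=ray(n,uv); return o+d*(z-o[2])/d[2]
E
python3 - <<'E'
from h import *
print(status.sense())
for n in("side","top"):
    cv2.imwrite(f"pics/{n}0.png",vision.read_camera(n)[:,:,::-1])
    c,V,f=cal(n); print(n,c["fov_y"],c["k1"],f,-V[:3,:3].T@V[:3,3])
    for t in "sealer tray_lip tub dial_tab lever_grip head mill relish_jar tomato".split():
        print(t,[(np.round(b["xy"]).tolist(),round(b["p"],2)) for b in finder.boxes_of(n,t)][:3])
E
```

```text
pics
{'clock': 0.0, 'joint_positions': array([-1.22659878e+00,  4.91541957e-01,  1.55943820e+00,  3.78756041e-06,
        1.09172780e+00, -1.05617334e-01]), 'joint_velocities': array([-0.00070092, -0.00057602, -0.00020157,  0.00176521,  0.00050723,
        0.00197855]), 'tau': array([-7.59829782e-04, -6.12646222e+01, -2.58174384e+01,  6.92796987e-02,
        4.82655130e-02, -1.15825665e-04]), 'eef_pos': array([ 0.27167727, -0.56259115,  0.21407657]), 'tool_rot': array([-5.53885691e-04,  9.74814797e-01,  2.23015247e-01, -6.46961604e-05]), 'force': array([-0.00719271, -0.08200349, -0.23201507]), 'torque': array([0.0294264 , 0.04735392, 0.03860233]), 'finger_force': 0.0, 'grip_width': 0.09471478695673682}
side 55.58442877347956 -0.03044114968202587 379.45872796318093 [0.33382966 1.05235956 0.55954972]
sealer [([292.0, 226.0], 0.85), ([328.0, 218.0], 0.4)]
tray_lip [([340.0, 246.0], 0.65)]
tub [([320.0, 231.0], 0.93)]
dial_tab [([328.0, 214.0], 0.67)]
lever_grip [([286.0, 203.0], 0.92)]
head [([290.0, 210.0], 0.84), ([335.0, 286.0], 0.4)]
mill [([335.0, 286.0], 0.62)]
relish_jar [([378.0, 223.0], 0.61)]
tomato [([286.0, 201.0], 0.32), ([285.0, 207.0], 0.29)]
top 42.0786244680954 0.05297790422099779 519.9512137309415 [0.42844473 0.10117066 1.47017016]
sealer [([339.0, 177.0], 0.69)]
tray_lip [([323.0, 215.0], 0.65)]
tub [([326.0, 191.0], 0.7)]
dial_tab [([390.0, 190.0], 0.75)]
lever_grip [([281.0, 176.0], 0.56)]
head [([326.0, 158.0], 0.77)]
mill [([250.0, 223.0], 0.53)]
relish_jar [([388.0, 252.0], 0.58)]
tomato [([250.0, 156.0], 0.72)]
```

```bash
python3 - <<'E'
import cv2
t=cv2.imread("pics/top0.png")[90:290,200:440]; cv2.imwrite("pics/top0c.png",cv2.resize(t,(720,600),interpolation=cv2.INTER_CUBIC))
E
```

```text
(no output)
```

View pics/top0c.png

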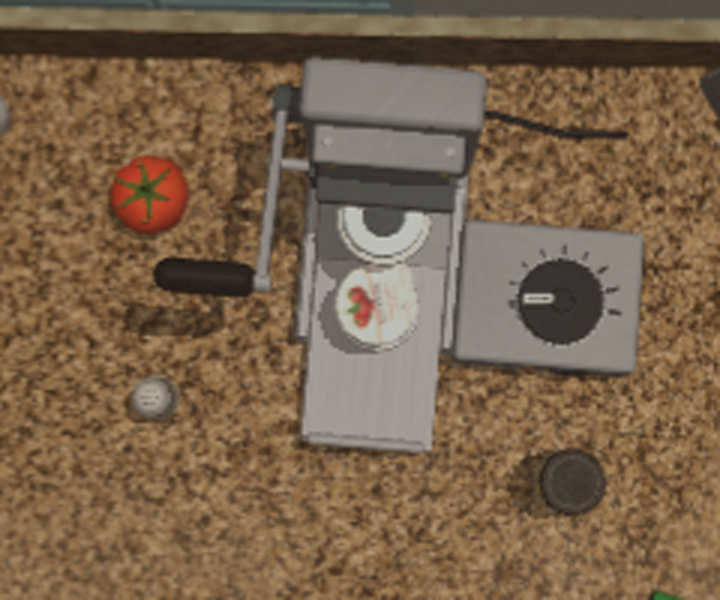

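View pics/side0.png

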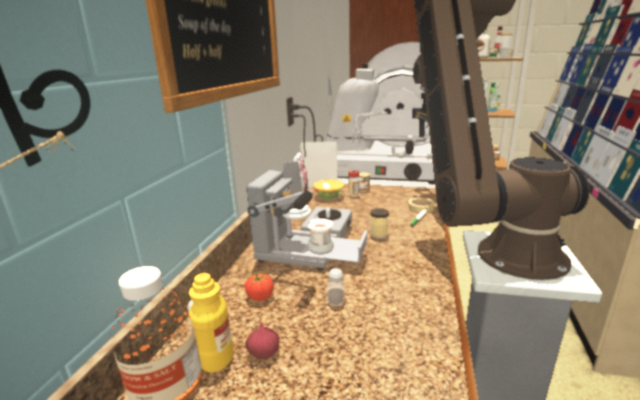

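The top view crop shows the sealer facing the robot, turned slightly clockwise. Crop positions: dial centre (561,301) with the tab pointing left, grip (206,277), tray flange from (302,440) to (432,447), jar (573,482), mill (153,398). I'll fit the sealer pose from these corners.

```bash
python3 - <<'E'
from h import *
from scipy.optimize import least_squares
S=np.array([[-74,135,235],[-50,-165,73],[20,-72,62],[20,-238,62],[-110,-238,62],[-110,-72,62],[113,75,239],[113,-75,239],[60,-75,239],[60,75,239],[-195,52,79],[-195,-52,79]])/1e3
C=np.array([[206,277],[561,301],[467,221],[643,234],[634,374],[455,361],[306,58],[487,72],[478,124],[303,115],[302,440],[432,447]])/3+[200,90]
def T(p,S): 
    c,s=np.cos(p[2]),np.sin(p[2]); return np.c_[p[0]+c*S[:,0]-s*S[:,1],p[1]+s*S[:,0]+c*S[:,1],S[:,2]]
r=least_squares(lambda p:(proj("top",T(p,S))-C).ravel(),[.6,.1,0],loss="soft_l1")
p=r.x; print(p,np.degrees(p[2])); print(np.round(r.fun.reshape(-1,2),1).tolist())
np.save("p.npy",p)
open("h.py","a").write('''
p=np.load("p.npy") if __import__("os").path.exists("p.npy") else None
def W(S):
    S=np.atleast_2d(S)/1e3; c,s=np.cos(p[2]),np.sin(p[2]); return np.c_[p[0]+c*S[:,0]-s*S[:,1],p[1]+s*S[:,0]+c*S[:,1],S[:,2]]
def L(P):
    P=np.atleast_2d(P); c,s=np.cos(p[2]),np.sin(p[2]); d=P[:,:2]-p[:2]; return 1e3*np.c_[c*d[:,0]+s*d[:,1],-s*d[:,0]+c*d[:,1],P[:,2]]
''')
W=lambda s:T(p,np.atleast_2d(s)/1e3)
for n,s in dict(grip=[-74,135,235],dial=[-50,-165,88],lip=[-195,0,56]).items(): print(n,W(s),proj("side",W(s)),proj("top",W(s)))
ang=lambda uv,z:atz("top",np.array(uv)/3+[200,90],z)
t=ang((524,298),.099);d=W([-50,-165,88])[0]; print("tab",t,np.degrees(np.arctan2(*(t-d)[1::-1])-p[2]))
print("jar",ang((573,482),.085),"mill",ang((153,398),.09),"tom",ang((150,193),.05))
E
```

```text
[ 0.64210987  0.09902251 -0.06617341] -3.791457022487827
[[0.5, -0.1], [0.0, 0.1], [-1.1, -1.1], [0.9, -0.3], [0.5, 0.5], [-1.0, -0.6], [-0.8, -1.7], [0.8, -1.1], [2.0, 3.1], [-1.8, 0.8], [1.3, 0.3], [-3.2, 1.4]]
grip [[0.57719872 0.2386203  0.235     ]] [[304.41149321 199.69393262]] [[269.13594613 182.26720068]]
dial [[ 0.58130865 -0.06231011  0.088     ]] [[330.24974963 208.81232332]] [[387.69138905 189.78675851]]
lip [[0.44753666 0.11191691 0.056     ]] [[364.36579699 245.64913098]] [[321.45815281 238.79069001]]
tab [ 0.58058228 -0.02655366  0.099     ] 94.95523903220347
jar [ 0.41990986 -0.07282064  0.085     ] mill [0.4857849  0.29938246 0.09      ] tom [0.67605047 0.31442076 0.05      ]
```

```bash
cat >> h.py <<'E'
from scipy.spatial.transform import Rotation as Ro
def here():
    s=status.sense(); q=s["tool_rot"]; R=Ro.from_quat(np.r_[q[1:],q[0]]); return s,R
def to(S,yaw=None):
    "shift in tool axes to sealer-frame point (mm); tilt/yaw error as rotvec for tool x along sealer yaw (deg)"
    s,R=here(); d=R.inv().apply(W(S)[0]-s["eef_pos"]); out=[np.round(d,4).tolist()]
    if yaw is not None:
        y=np.radians(yaw)+p[2]; x=np.array([np.cos(y),np.sin(y),0]); z=np.array([0,0,-1]); G=Ro.from_matrix(np.c_[x,np.cross(z,x),z])
        out.append(np.round((R.inv()*G).as_rotvec(),4).tolist())
    print("at",np.round(L(s["eef_pos"])[0],1),"clk",round(s["clock"],2),"F",np.round(s["force"],1),"to",out)
E
python3 -c "
from h import *
to([-82,-127,200],90)
c=np.array([-50,-165.]);o=None
for th in [96,72,48,24,12,6,0]:
    t=np.radians(th);u=np.array([np.cos(t),np.sin(t)]);n=np.array([-u[1],u[0]])
    print(th,np.round(c+31*u+4.5*n+[-12,10],1))
"
python3 -m pendant '[[[0,0,0],[0,0,-0.176],1],[[0,0,0],[0,0,-0.176],1],[[0,0,0],[0,0,-0.176],1],[[0,0,0],[0,0,-0.176],1],[[0,0,0],[0,0,-0.176],1]]'
python3 -m pendant '[[[0,0,0],[0,0,-0.176],1],[[0,0,0],[0,0,0],1]]'
python3 -c "
from h import *
to([-82,-127,200],90)"
```

```text
at [-325.8 -684.9  214.7] clk 1.0 F [-0.3  0.2 -0.5] to [[0.4873, -0.365, 0.0146], [0.0001, 0.0001, -1.0549]]
96 [ -69.7 -124.6]
72 [ -56.7 -124.1]
48 [ -44.6 -129. ]
24 [ -35.5 -138.3]
12 [ -32.6 -144.2]
6 [ -31.6 -147.3]
0 [ -31.  -150.5]
clock: 1.62
eef_pos: [0.2718, -0.5628, 0.2147]
tool_rot: [0.0, 0.785, 0.619, -0.0]
force: [1.0, 0.3, -0.3]
grip_width: 0.0506
finger_force: 0.0
clock: 1.88
eef_pos: [0.2718, -0.5628, 0.2147]
tool_rot: [0.0, 0.73, 0.683, -0.0]
force: [0.5, -0.1, 0.2]
grip_width: 0.0304
finger_force: 0.0
at [-325.8 -684.9  214.7] clk 1.88 F [ 0.5 -0.1  0.2] to [[0.5579, 0.2438, 0.0146], [0.0, 0.0001, -0.0]]
```

```bash
python3 -m pendant '[[[0.0558,0.0244,0],[0,0,0],1],[[0.0558,0.0244,0],[0,0,0],1],[[0.0558,0.0244,0],[0,0,0],1],[[0.0558,0.0244,0],[0,0,0],1],[[0.0558,0.0244,0],[0,0,0],1]]' >/dev/null
python3 -m pendant '[[[0.0558,0.0244,0],[0,0,0],1],[[0.0558,0.0244,0],[0,0,0],1],[[0.0558,0.0244,0],[0,0,0],1],[[0.0558,0.0244,0],[0,0,0],1],[[0.0558,0.0244,0],[0,0,0],1]]'
python3 -m pendant '[[[0,0,0],[0,0,0],1],[[0,0,0],[0,0,0],1]]' >/dev/null
python3 - <<'E'
from h import *
to([-82,-127,80],90)
a=vision.read_camera("side")[170:290,260:420,::-1]; cv2.imwrite("pics/a.png",cv2.resize(a,(800,600),interpolation=cv2.INTER_CUBIC))
E
```

```text
clock: 3.12
eef_pos: [0.5523, -0.0199, 0.2149]
tool_rot: [0.0, 0.731, 0.682, 0.0]
force: [0.6, -0.4, 1.3]
grip_width: 0.0006
finger_force: 0.0
at [ -82.7 -126.7  214.5] clk 3.38 F [-0.1 -0.3  0.2] to [[-0.0002, 0.0007, 0.1345], [-0.0004, 0.0002, -0.0008]]
```

View pics/a.png

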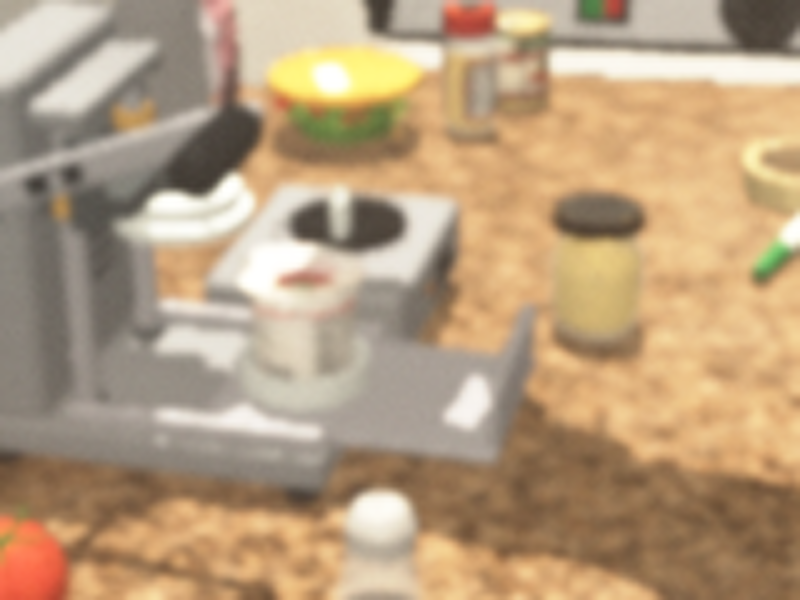

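The side view shows the dial disc at crop (348,222), that is pixel (330,214), which agrees with the fit. The tab is upright, the tray is out and the lever is up. Descending beside the tab.

```bash
python3 -m pendant '[[[0,0.001,0.045],[0,0,0],1],[[0,0,0.045],[0,0,0],1],[[0,0,0.044],[0,0,0],1],[[0,0,0],[0,0,0],1]]'
python3 - <<'E'
from h import *
to([-69.7,-124.6,80],90)
for n,r in(("top",(140,240,340,440)),("side",(140,240,270,370))):
    cv2.imwrite(f"pics/b{n}.png",cv2.resize(vision.read_camera(n)[r[0]:r[1],r[2]:r[3],::-1],(400,400),interpolation=cv2.INTER_CUBIC))
cv2.imwrite("pics/b.png",np.hstack([cv2.imread("pics/btop.png"),cv2.imread("pics/bside.png")]))
E
```

```text
clock: 3.92
eef_pos: [0.5508, -0.0231, 0.0787]
tool_rot: [-0.002, 0.731, 0.683, -0.002]
force: [0.0, 0.0, 1.3]
grip_width: 0.0003
finger_force: 0.0
at [ -83.  -127.9   78.7] clk 3.92 F [0.  0.  1.3] to [[0.0033, 0.0133, -0.0014], [-0.0052, -0.0003, -0.002]]
```

View pics/b.png

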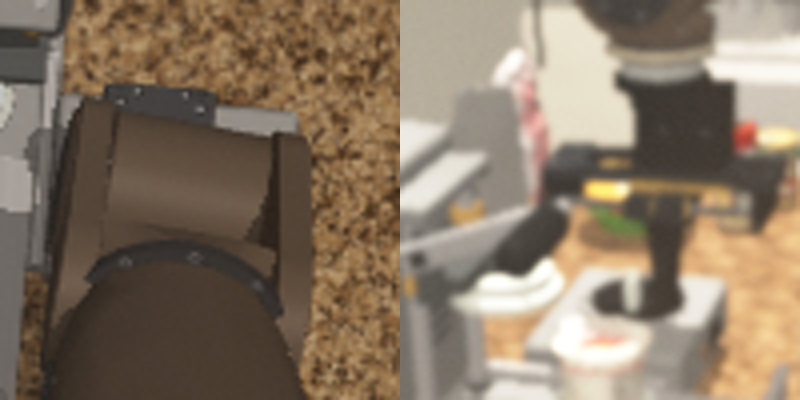

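The right half (side view) shows the shut fingers in front of the tab with a gap, and the arm clear of the head. Pushing round the first three clicks.

```bash
python3 -m pendant '[[[0.0025,0.012,0],[0,0,0],1],[[0.0002,0.0065,0],[0,0,0],1],[[0.0003,0.0065,0],[0,0,0],1],[[-0.0020,0.006,0],[0,0,0],1],[[-0.003,0.006,0],[0,0,0],1]]'
python3 -m pendant '[[[-0.0045,0.0048,0],[0,0,0],1],[[-0.0048,0.0043,0],[0,0,0],1],[[0,0,0],[0,0,0],1]]'
python3 - <<'E'
from h import *
to([-33.5,-142,80],90)
for n,r in(("top",(140,240,340,440)),("side",(160,260,280,380))):
    cv2.imwrite(f"pics/b{n}.png",cv2.resize(vision.read_camera(n)[r[0]:r[1],r[2]:r[3],::-1],(600,600),interpolation=cv2.INTER_CUBIC))
E
```

```text
clock: 4.65
eef_pos: [0.5885, -0.0252, 0.0811]
tool_rot: [-0.001, 0.73, 0.684, -0.0]
force: [-2.7, 4.4, 1.1]
grip_width: 0.0002
finger_force: 2.2
clock: 5.03
eef_pos: [0.5986, -0.0366, 0.0809]
tool_rot: [0.001, 0.73, 0.684, 0.0]
force: [0.6, -0.1, 0.3]
grip_width: 0.0005
finger_force: 0.0
at [ -34.5 -138.2   80.9] clk 5.03 F [ 0.6 -0.1  0.3] to [[-0.0038, 0.001, 0.0009], [0.0014, 0.0005, 0.0011]]
```

View pics/bside.png

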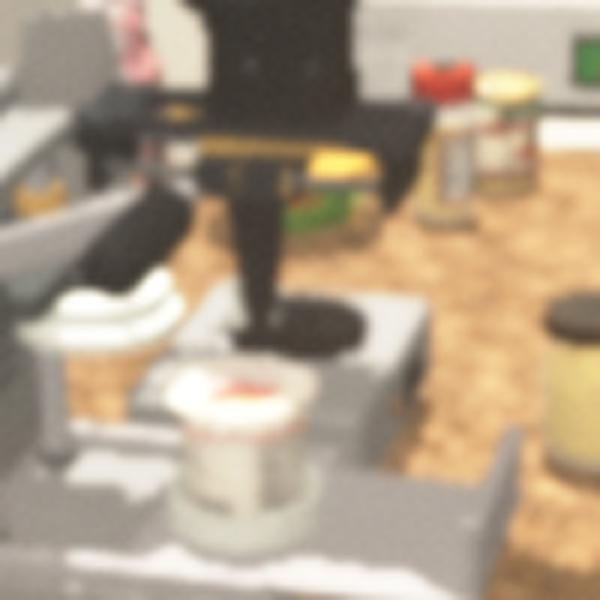

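The finger hides the tab and carries no force, so the dial has snapped ahead. I'll take the last click in small steps and watch the force.

```bash
for i in 1; do python3 -m pendant '[[[-0.003,0.001,0],[0,0,0],1]]'; python3 -m pendant '[[[-0.0015,0.0005,0],[0,0,0],1]]';python3 -m pendant '[[[-0.0015,0.0005,0],[0,0,0],1]]';done | grep -E "force|eef"
```

```text
eef_pos: [0.5986, -0.0386, 0.0807]
force: [-0.0, 14.2, 2.1]
finger_force: 7.0
eef_pos: [0.5988, -0.0391, 0.0808]
force: [-0.1, 18.5, 3.5]
finger_force: 9.0
eef_pos: [0.5991, -0.0398, 0.0808]
force: [-0.2, 25.2, 4.5]
finger_force: 12.2
```

25 N is far more than the dial needs, so something is blocking, perhaps the hub. I'll back off, lift and look.

```bash
python3 -m pendant '[[[0.008,-0.003,0],[0,0,0],1],[[0,0,-0.05],[0,0,0],1],[[0,0,-0.05],[0,0,0],1],[[0,-0.06,0],[0,0,0],1],[[0,-0.06,0],[0,0,0],1]]' | grep force:
python3 -m pendant '[[[0,-0.06,0],[0,0,0],1],[[0,0,0],[0,0,0],1]]'
python3 - <<'E'
from h import *
for n,r in(("top",(150,230,350,430)),("side",(180,240,300,360))):
    cv2.imwrite(f"pics/b{n}.png",cv2.resize(vision.read_camera(n)[r[0]:r[1],r[2]:r[3],::-1],(400,400),interpolation=cv2.INTER_CUBIC))
cv2.imwrite("pics/c.png",np.hstack([cv2.imread("pics/btop.png"),cv2.imread("pics/bside.png")]))
E
```

```text
force: [0.1, -0.5, 0.0]
finger_force: 0.0
clock: 6.38
eef_pos: [0.4138, -0.0221, 0.181]
tool_rot: [-0.0, 0.73, 0.684, -0.0]
force: [0.4, -0.1, -0.1]
grip_width: 0.0003
finger_force: 0.0
```

View pics/c.png

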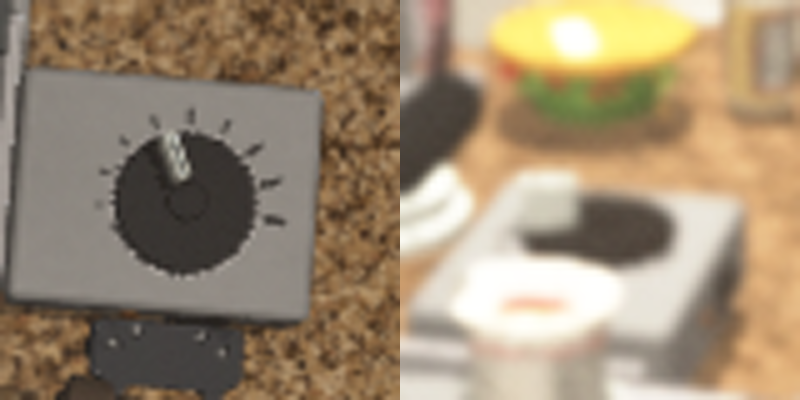

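The top view shows the tab at the fourth tick, so three clicks are done and one is left. The likely block was the hub, so I'll go back higher and further out.

```bash
python3 -c "
from h import *
to([-22,-123,181],90)"
```

```text
at [-215.7 -136.3  181.3] clk 6.47 F [0.3 0.8 0.1] to [[0.0132, 0.1937, 0.0007], [0.0021, 0.0006, 0.0009]]
```

```bash
python3 -m pendant '[[[0.0132,0.05,0],[0,0,0],1],[[0,0.048,0],[0,0,0],1],[[0,0.048,0],[0,0,0],1],[[0,0.048,0],[0,0,0],1],[[0,0,0.045],[0,0,0],1]]' | grep force:
python3 -m pendant '[[[0,0,0.048],[0,0,0],1],[[0,0,0],[0,0,0],1],[[-0.01,0,0],[0,0,0],1],[[0,0,0],[0,0,0],1]]' | grep -E "^force:|eef"
python3 -c "
from h import *
to([-22,-147,88],90)"
for i in 1; do python3 -m pendant '[[[-0.003,0,0],[0,0,0],1]]'; python3 -m pendant '[[[-0.003,0,0],[0,0,0],1]]';python3 -m pendant '[[[-0.003,0,0],[0,0,0],1]]';done | grep -E "^force|eef"
```

```text
force: [-0.3, -0.3, -1.1]
finger_force: 0.0
eef_pos: [0.6121, -0.0328, 0.0895]
force: [-0.1, 0.3, 0.6]
at [ -21.2 -133.5   89.5] clk 7.6 F [-0.1  0.3  0.6] to [[-0.0135, -0.0008, 0.0015], [0.0031, 0.0004, 0.0003]]
eef_pos: [0.6121, -0.0346, 0.0894]
force: [3.4, 11.0, 4.1]
eef_pos: [0.6125, -0.0362, 0.0896]
force: [7.6, 22.1, 4.1]
eef_pos: [0.6128, -0.0376, 0.0898]
force: [10.3, 33.8, 4.0]
```

```bash
python3 - <<'E'
from h import *
s=status.sense(); F=s["force"];M=s["torque"];print(F,M,s["finger_force"],s["tool_rot"])
# point on line of action nearest ref (ref unknown: tcp / flange)
r=np.cross(F,M)/(F@F); u=F/np.linalg.norm(F); print("arm (m) rel. to ref",r,"dir",u, "Mpar",M@u)
to([-22,-147,88],90)
r=(150,250,270,370)
cv2.imwrite("pics/d.png",cv2.resize(vision.read_camera("side")[r[0]:r[1],r[2]:r[3],::-1],(600,600),interpolation=cv2.INTER_CUBIC))
E
```

```text
[10.3139316  33.81027023  3.98905325] [ 6.13381308 -1.98580659  0.29108786] 15.429364400915802 [0.000762   0.73001803 0.68341694 0.00379104]
arm (m) rel. to ref [ 0.01403739  0.01696336 -0.18007192] dir [0.28993871 0.95045288 0.11213774] Mpar -0.07634383171889118
at [ -20.2 -138.3   89.8] clk 7.97 F [10.3 33.8  4. ] to [[-0.0087, -0.0018, 0.0017], [0.0063, -0.0045, 0.0003]]
```

View pics/d.png

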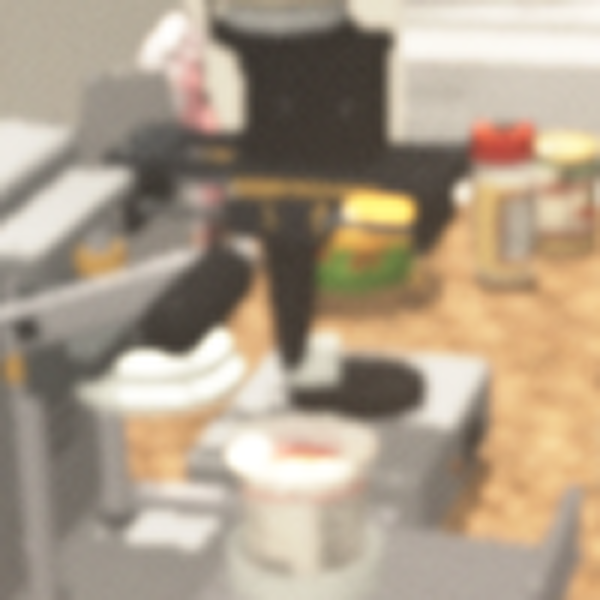

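Contact is at the tab's outer corner near the fingertip, and the tab still stands at 24°. I'll hold and see whether it creeps.

```bash
for i in 1 2; do python3 -m pendant '[[[0,0,0],[0,0,0],1],[[0,0,0],[0,0,0],1]]'| grep -E "^force|eef";done; python3 - <<'E'
from h import *
s=status.sense();print(L(s["eef_pos"]),s["joint_positions"],s["tau"])
E
```

```text
eef_pos: [0.6128, -0.0373, 0.0897]
force: [8.1, 27.6, 3.2]
eef_pos: [0.6108, -0.0407, 0.0886]
force: [-0.9, -0.6, -0.7]
[[ -21.98127551 -141.52483459   88.64342425]] [-1.74324003e-01  6.18085287e-01  1.71285868e+00 -4.05639955e-04
  8.09097824e-01 -1.09676620e-01] [ 7.07216877e-01 -6.36904621e+01 -2.02317041e+01  1.47640198e-01
  1.79185602e-02 -2.50660203e-03]
```

The force dropped to zero, so the dial moves slowly (damped). Backing off and looking.

```bash
python3 -m pendant '[[[0.008,0,0],[0,0,0],1],[[0,0,-0.05],[0,0,0],1],[[0,0,-0.05],[0,0,0],1],[[0,-0.06,0],[0,0,0],1],[[0,-0.06,0],[0,0,0],1]]' | grep ^force:
python3 -m pendant '[[[0,-0.06,0],[0,0,0],1],[[0,0,0],[0,0,0],1]]' >/dev/null
python3 - <<'E'
from h import *
to([-220,-5,180],0)
r=(150,230,350,430)
cv2.imwrite("pics/e.png",cv2.resize(vision.read_camera("top")[r[0]:r[1],r[2]:r[3],::-1],(400,400),interpolation=cv2.INTER_CUBIC))
E
```

```text
force: [1.1, 0.1, 0.1]
at [-205.9 -133.5  188. ] clk 9.4 F [ 1.1 -0.4 -0.3] to [[0.1285, -0.014, 0.0081], [-0.001, 0.001, 1.5715]]
```

View pics/e.png

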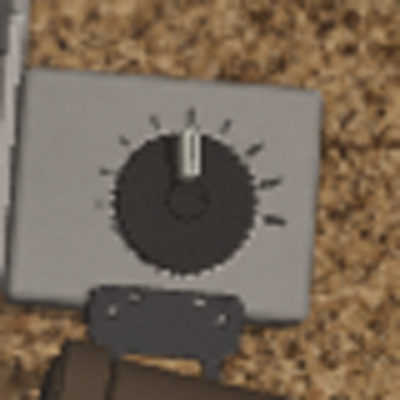

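The tab now points at the fifth of the nine ticks (191,115), four clicks on from the first where it began. Next the tray.

```bash
python3 -m pendant '[[[0.0428,-0.005,0.003],[0,0,0],1],[[0.0428,-0.005,0.003],[0,0,0],1],[[0.0428,-0.004,0.002],[0,0,0],1],[[0,0,0],[0,0,0.175],1],[[0,0,0],[0,0,0.175],1]]' | grep ^force
python3 -m pendant '[[[0,0,0],[0,0,0.175],1],[[0,0,0],[0,0,0.175],1],[[0,0,0],[0,0,0.175],1],[[0,0,0],[0,0,0.175],1],[[0,0,0],[0,0,0.175],1]]'| grep ^force
python3 -m pendant '[[[0,0,0],[0,0,0.175],1],[[0,0,0],[0,0,0.172],1],[[0,0,0],[0,0,0],1]]'| grep ^force
python3 - <<'E'
from h import *
to([-222,-5,56],0); print(here()[0]["joint_positions"])
E
```

```text
force: [0.7, -0.0, 0.1]
force: [-1.1, -0.2, 0.8]
force: [-0.7, -0.2, 0.3]
at [-215.4   -5.3  179.6] clk 11.07 F [-0.7 -0.2  0.3] to [[-0.0067, -0.0003, 0.1236], [0.0, -0.0006, 0.0009]]
[ 9.77057006e-02  2.78437808e-01  2.03412047e+00 -1.92170842e-04
  8.28473887e-01  1.73385767e+00]
```

```bash
python3 -m pendant '[[[-0.0067,0,0.042],[0,0,0],1],[[0,0,0.042],[0,0,0],1],[[0,0,0.04],[0,0,0],1],[[0,0,0],[0,0,0],1]]' | grep -E "^force|eef"
for i in 1; do python3 -m pendant '[[[0.008,0,0],[0,0,0],1],[[0.008,0,0],[0,0,0],1],[[0.008,0,0],[0,0,0],1]]'; python3 -m pendant '[[[0.008,0,0],[0,0,0],1],[[0.008,0,0],[0,0,0],1],[[0.008,0,0],[0,0,0],1]]'; python3 -m pendant '[[[0.008,0,0],[0,0,0],1],[[0.008,0,0],[0,0,0],1],[[0.008,0,0],[0,0,0],1]]'; done | grep -E "^force|eef"
python3 - <<'E'
from h import *
to([-135,-5,56],0)
E
```

```text
eef_pos: [0.4185, 0.1082, 0.0538]
force: [-0.2, -0.5, -0.2]
eef_pos: [0.4439, 0.1068, 0.0567]
force: [-3.0, 0.5, 0.8]
eef_pos: [0.4675, 0.1051, 0.0556]
force: [-1.6, 0.5, 1.7]
eef_pos: [0.4914, 0.1035, 0.0556]
force: [-2.2, 1.0, 2.0]
at [-150.6   -5.5   55.6] clk 12.7 F [-2.2  1.   2. ] to [[0.0156, -0.0005, -0.0004], [0.0001, 0.0, -0.0]]
```

```bash
for i in 1; do python3 -m pendant '[[[0.006,0,0],[0,0,0],1],[[0.006,0,0],[0,0,0],1]]'; python3 -m pendant '[[[0.003,0,0],[0,0,0],1]]'; python3 -m pendant '[[[0.002,0,0],[0,0,0],1]]'; python3 -m pendant '[[[0.002,0,0],[0,0,0],1]]'; python3 -m pendant '[[[0,0,0],[0,0,0],1],[[0,0,0],[0,0,0],1]]'; done | grep -E "^force|eef"
python3 - <<'E'
from h import *
to([-135,-5,56],0)
E
```

```text
eef_pos: [0.5032, 0.1027, 0.0556]
force: [-2.7, 1.3, 1.1]
eef_pos: [0.5057, 0.1025, 0.0555]
force: [-10.9, 2.5, 6.7]
eef_pos: [0.5057, 0.1025, 0.0554]
force: [-16.0, 3.3, 12.0]
eef_pos: [0.5058, 0.1025, 0.0554]
force: [-24.2, 5.1, 17.9]
eef_pos: [0.5057, 0.1025, 0.0554]
force: [-19.1, 4.0, 14.8]
at [-136.3   -5.5   55.4] clk 13.57 F [-19.1   4.   14.8] to [[0.0013, -0.0005, -0.0006], [0.0009, 0.0087, 0.0003]]
```

The tray is home: the stop was felt at TCP x -136. Backing off and going above the grip.

```bash
python3 -m pendant '[[[-0.03,0,0],[0,0,0],1],[[-0.03,0,0],[0,0,0],1],[[0,0,-0.06],[0,0,0],1],[[0,0,-0.06],[0,0,0],1],[[0,0,-0.06],[0,0,0],1]]' | grep -E "^force|eef"
python3 -m pendant '[[[0,0,-0.045],[0,0,0],1],[[0,-0.05,0],[0,0,0],1],[[0,-0.05,0],[0,0,0],1],[[0,-0.04,0],[0,0,0],1],[[0,0,0],[0,0,0],1]]' | grep -E "^force|eef"
python3 - <<'E'
from h import *
to([-76,137,275],0)
r=(110,230,280,440)
cv2.imwrite("pics/f.png",cv2.resize(vision.read_camera("top")[r[0]:r[1],r[2]:r[3],::-1],(800,600),interpolation=cv2.INTER_CUBIC))
E
```

```text
eef_pos: [0.4501, 0.1062, 0.2378]
force: [0.6, 0.2, -0.1]
eef_pos: [0.4594, 0.2479, 0.2804]
force: [-1.9, -0.0, -0.2]
at [-192.2  136.5  280.4] clk 14.82 F [-1.9 -0.  -0.2] to [[0.1162, -0.0002, 0.0054], [-0.0002, -0.0005, 0.0028]]
```

View pics/f.png

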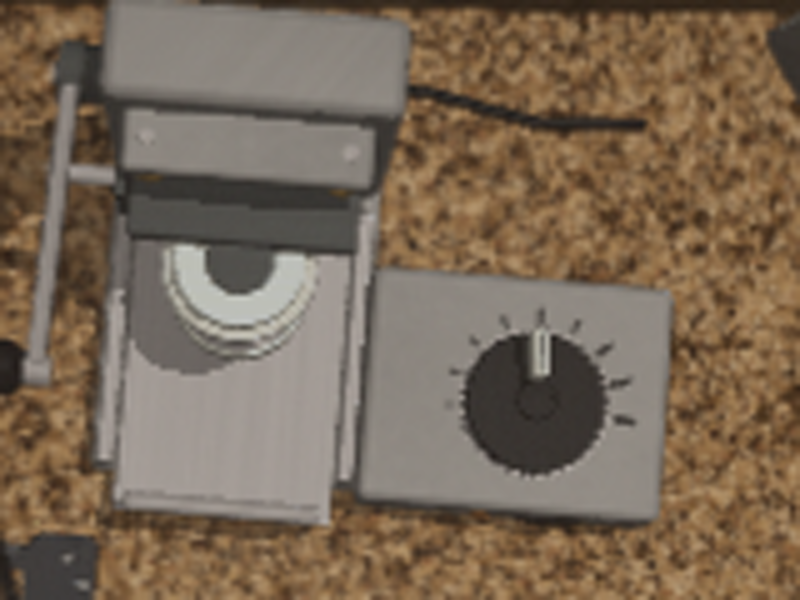

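The tub sits under the head, the tab is on tick 5 and the lever is still up. Now the lever.

```bash
python3 -m pendant '[[[0.04,0,0.005],[0,0,0],1],[[0.04,0,0],[0,0,0],1],[[0.036,0,0],[0,0,0],1],[[0,0,0.015],[0,0,0],1],[[0,0,0],[0,0,0],1]]' | grep -E "^force|eef"
python3 -m pendant '[[[0,0,0.012],[0,0,0],1],[[-0.001,0,0.01],[0,0,0],1],[[-0.001,0,0.01],[0,0,0],1],[[0,0,0],[0,0,0],1]]' | grep -E "^force|eef"
python3 - <<'E'
from h import *
to([-84,137,175],0)
E
```

```text
eef_pos: [0.574, 0.2373, 0.2591]
force: [0.2, 0.9, 0.7]
eef_pos: [0.5725, 0.2385, 0.2279]
force: [-3.2, 0.1, 3.5]
at [-78.7 134.6 227.9] clk 16.0 F [-3.2  0.1  3.5] to [[-0.0052, -0.0024, 0.0529], [0.0004, 0.0012, 0.0003]]
```

```bash
python3 -m pendant '[[[-0.002,0,0.012],[0,0,0],1],[[-0.001,0,0.012],[0,0,0],1],[[-0.001,0,0.012],[0,0,0],1],[[-0.001,0,0.01],[0,0,0],1],[[0,0,0],[0,0,0],1]]' | grep -E "^force|eef"
for i in 1; do python3 -m pendant '[[[0,0,0.003],[0,0,0],1],[[0,0,0],[0,0,0],1]]';python3 -m pendant '[[[0,0,0.003],[0,0,0],1],[[0,0,0],[0,0,0],1]]';python3 -m pendant '[[[0,0,0.002],[0,0,0],1],[[0,0,0],[0,0,0],1]]';python3 -m pendant '[[[0,0,0.001],[0,0,0],1],[[0,0,0],[0,0,0],1]]'; done| grep -E "^force|eef"
```

```text
eef_pos: [0.5681, 0.2388, 0.1819]
force: [-2.5, 1.3, 5.8]
eef_pos: [0.5681, 0.2388, 0.1798]
force: [-3.6, 1.5, 5.2]
eef_pos: [0.5681, 0.2388, 0.1768]
force: [-4.1, 0.3, 5.4]
eef_pos: [0.5681, 0.2388, 0.1749]
force: [-3.5, -0.1, 5.7]
eef_pos: [0.5681, 0.2388, 0.1739]
force: [-3.8, 1.2, 5.2]
```

```bash
for i in 1; do python3 -m pendant '[[[0,0,0.002],[0,0,0],1],[[0,0,0],[0,0,0],1]]';python3 -m pendant '[[[0,0,0.002],[0,0,0],1],[[0,0,0],[0,0,0],1]]';python3 -m pendant '[[[0,0,0.002],[0,0,0],1],[[0,0,0],[0,0,0],1]]';python3 -m pendant '[[[0,0,0.001],[0,0,0],1],[[0,0,0],[0,0,0],1]]'; done| grep -E "^force|eef"
```

```text
eef_pos: [0.5681, 0.2388, 0.1719]
force: [-3.2, 0.7, 5.6]
eef_pos: [0.5682, 0.2388, 0.1713]
force: [-7.2, 0.0, 17.1]
eef_pos: [0.5682, 0.2388, 0.1707]
force: [-11.4, -1.9, 27.4]
eef_pos: [0.5683, 0.2389, 0.1704]
force: [-13.3, -2.2, 34.9]
```

```bash
for i in 1 2; do python3 -m pendant '[[[0,0,-0.0008],[0,0,0],1],[[0,0,0],[0,0,0],1],[[0,0,0],[0,0,0],1],[[0,0,0],[0,0,0],1],[[0,0,0],[0,0,0],1]]';done| grep -E "^force|eef|clock"; python3 -m pendant '[[[0,0,0],[0,0,0],1],[[0,0,0],[0,0,0],1],[[0,0,0],[0,0,0],1],[[0,0,0],[0,0,0],1]]'
```

```text
clock: 19.25
eef_pos: [0.5683, 0.2389, 0.1707]
force: [-11.8, -2.0, 29.3]
clock: 19.88
eef_pos: [0.5682, 0.2388, 0.1709]
force: [-9.5, -0.1, 24.6]
clock: 20.38
eef_pos: [0.5682, 0.2388, 0.1709]
tool_rot: [-0.0, 0.999, -0.033, 0.001]
force: [-10.4, -1.8, 24.1]
grip_width: 0.0003
finger_force: 12.4
```

The push holds steady at about 24 N on the grip. Handing in.

```bash
python3 -c "
from h import *
print(workorder.sign_off())"
```

```text
the job is handed in; nothing more can be done
None
```

I handed the job in at about 20 s of the 72 s allowed, with the tray home, the dial four clicks on and the lever held down at a steady 24 N or so on the grip; the sign-off returned no verdict.

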